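# Shut the loaded bench centrifuge and start the run

### The job

The small bench centrifuge is loaded and its lid stands open. Lower the lid gently, without slamming it, and press its front edge down until the latch catches and it stays fully shut by itself; then push in the green start key and let it come back. Leave the red key and everything else on the bench alone.

Things in the scene. Friction and masses are not known exactly. Their poses are not given: they have to be found in the camera images.
- centrifuge: White bench centrifuge, fixed, 226 mm wide (y), 275 mm deep (x). Origin on the bench at mid-width; its x axis runs from the front (x = -150 mm, control panel) to the back (x = +125 mm, hinge), z up. The deck round the rotor is 102 mm high, from x = -75 mm backwards; in front of it the grey panel slopes down at 0.35 rad. With the lid shut nothing is higher than 125 mm.
- lid (a joint): Lid hinge, rad: 0 = shut, level; grows as it opens, stops at 1.35 and -0.012. Friction holds the lid wherever it is left (1 to 3 N at the front edge moves it). Below 0.1 rad a sprung latch bolt and ejector pin push back. Pressed home at the front edge (about 10 N), below about 0.005 rad, the latch catches and keeps it under 0.02 rad; pressed less far, it springs back to 0.05 rad or more.
- lid_hinge (a point): Point on the lid's hinge line at mid-width, 104 mm high, at x = +108 mm, y = 0 of the centrifuge; the hinge line runs along the centrifuge's y and lies in the plane of the lid's underside.
- lid_front (a point): On the outer (upper) face of the lid's front rail, at mid-width, above the latch: 165 mm from the hinge line along the lid, 20 mm off its underside plane. z axis out of the outer face, x axis towards the hinge. Lid: white frame 200 mm wide, 183 mm long, 20 mm thick, tinted window; the solid front rail ends 18 mm beyond this point, then a grey lip 90 mm wide, 12 mm more. A steel striker hangs 26 mm below.
- start (a joint): Travel of the green start key, m: 0 = out, 0.006 = fully in; a spring (5 N fully in) returns it.
- start_top (a point): Centre of the top face of the green start key, round, 28 mm in diameter, standing about 10 mm out of the sloping panel, on its +y half. The key moves square to the panel; the point's z axis points out along that direction. About 20 mm of panel lies free between the key and the front lip of the shut lid.
- stop (a joint): Travel of the red key, m: 0 = out, 0.006 = in. To be left alone.
- stop_top (a point): Centre of the top face of the red key, 28 mm in diameter, 144 mm to the right (-y) of the green one on the same panel.
- tube_rack: Bystander: clear acrylic rack with five blood tubes with blue caps, 190 x 70 x 96 mm high, standing beside the centrifuge; origin at the centre of its underside.
- vial0: Bystander: small pale green vial with a grey stopper, 32 mm in diameter, 44 mm high, on the bench by a front corner of the centrifuge; origin at the centre of its underside.
- vial1: Bystander: as vial0.
- vial2: Bystander: as vial0.
- syringe_pack: Bystander: syringe in a clear rigid tray, 180 x 46 x 18 mm high, lying beside the centrifuge; origin at the centre of its underside.
- bottle: Bystander: white bottle with blue cap, 70 mm in diameter, 140 mm high, on the bench to one side; origin at the centre of its underside.
- dish: Bystander: steel tray 150 x 100 x 32 mm, on the bench to one side; origin at the centre of its underside.

How it is judged (in metres and radians):
On the way, in this order (a step that is already met when the one before it is completed fails the run):
1. the lid is latched shut and stays so with nothing touching it (value of joint lid below 0.03 rad and contact force between each of the arm, the fingers and lid below 0.3 N), for 0.2 s.
2. the green start key is pushed in (value of joint lid below 0.03 rad and value of joint start above 0.004 m), for 0.05 s.
At the end, for the whole second after the job is handed in: The lid is latched shut (joint below 0.03 rad) by itself, both keys are out again (below 1.5 mm), and every bystander stands upright (within 0.2 rad) within 25 mm of where it was (value of joint lid below 0.03 rad and value of joint each of start, stop below 0.0015 m and angle between each of tube_rack, vial0, vial1, vial2, syringe_pack, bottle, dish's own z axis and vertical below 0.2 rad and distance of each of tube_rack, vial0, vial1, vial2, syringe_pack, bottle, dish from where it was at the start of the episode below 0.025 m); the robot touches nothing.
It fails at once if the lid is slammed (closing faster than 2 rad/s) (velocity of joint lid below -2 rad/s).
It fails at once if the start key is pushed in (over 3 mm) while the lid is not shut (value of joint start above 0.003 m and value of joint lid above 0.04 rad).
It fails at once if the red key is pushed in (over 3 mm) (value of joint stop above 0.003 m).
It fails at once if a bystander is knocked about (moved over 25 mm) (distance of any of tube_rack, vial0, vial1, vial2, syringe_pack, bottle, dish from where it was at the start of the episode above 0.025 m).
It also fails if it takes over 51 s, if anything falls off the work surface, if the arm or the gripper's body presses on something with over 40 N, if the wrist force passes 120 N, or if a joint passes its speed limit or range.

### The arm

A 6-joint arm with a two-finger parallel gripper is mounted at the origin on the work surface. World frame = base frame: x ahead of the robot, y to its left, z up, the work surface at z = 0. Lengths are in m, angles in degrees, forces in N, time in s.
With the tool pointing down it reaches from about 0.35 to 0.875 m from the base axis. Payload 4.2 kg.
Tool frame: the origin (TCP) lies between the finger pads; the fingertips stand 25 mm ahead of it and the grasp point (between the pads) lies 6 mm ahead of it (r.tips_ahead is the distance from the TCP to the fingertips, in m); z points along the fingers, y is the direction in which the jaws open and shut (so a half turn about z gives the same grasp; the last joint's range is limited). The gripper opens to 87 mm and grips with 3 to 60 N. Pads are 19 mm wide; open, the fingers measure 117 mm over their backs; the gripper's body (75 mm by 190 mm) begins 51 mm behind the grasp point.
Start: joints at [86.436, 22.042, 0.453, 0, -68.411, -14.817], TCP at [0.197, 0.593, 0.215] pointing down, gripper open.
Joint ranges: [-179.83, 179.83], [-69.29, 118.12], [-61.27, 80.66], [-181.25, 117.63], [-171.15, -9.14], [-177.46, 177.46]. Speed limits (degrees/s): [159.86, 159.86, 180, 180, 180, 180].

### API

Orientations are given as a 3x3 rotation matrix whose columns are the frame's x, y, z axes.
In Python, from station import r, vision, finish_job gives the robot as it stands.
- The arm moves only by the shell command python3 -m jog 'ROWS'. ROWS is a JSON object of lists of equal length, an entry for each row: "rot": the turn, a rotation vector about the world's x, y, z in degrees, a list of three; "delta_pos": the shift along the world's x, y, z in mm, a list of three; "grip": the opening in per cent of the stroke, from 0 (shut) to 100 (fully open). A call has 1 to 10 rows; each row shifts and turns the commanded pose from where the row before left it; what a row does not reach is not made up. A row lasts 1/12 s, in which the tool goes at most 41.7 mm and 7.16 degrees, less where a joint would pass 70% of its speed; a pose out of reach is approached as far as the arm can. A call with a gripper value outside its range is refused whole. The fingers move at their own pace and stop on an object; the grip force is fixed at half the most. Time passes only in rows, so rows that do not move let the fingers close. It gives the time, the measured TCP pose, the force and the opening at its end, in the units of the state.
- r.sense(): the state, without advancing time (a new reading comes with each control period).
- vision.capture(name): name is "scene" or "top" or "wrist"; returns a dict with "frame" (480x640x3 uint8, red, green, blue), "K" (3x3 intrinsics, pixels), "k1" (the pictures are not rectified: a ray, as slopes to the right and down, at radius r is drawn at 1 + k1 r^2 times it, then the intrinsics apply), "xyz" and "orientation" of the camera in the world. Camera axes: x right, y up, looking along -z (the intrinsics and any distortion apply to the point x, -y, -z); pixel columns grow to the right and rows downward; lengths in m; the calibration is good to about 2 mm. A picture is of the moment at which its call begins. There is no depth.
- finish_job(): hands the job in, once; it reports no verdict.
The state is a dict: "time_s": time; "joints": joint angles; "joint_velocities": joint speeds; "effort": joint torques, N m; "tcp_pos": TCP position; "ee_rot": TCP orientation; "wrist_force": force on the tool from outside, world axes, zero at the start; "moment": the same for the moment, N m; "gripper_width": opening from 0.0 (shut) to 1.0 (fully open).
Only numpy, scipy, OpenCV 4.12 (cv2) and the standard library are available. Lean on these libraries where they do the work, as an engineer would, in place of code of your own. Each camera call takes 0.05 s, during which the arm holds its last target. There are 200 camera calls.

## Working session

There is one attempt and no reset: what is moved stays moved. The work goes in short steps, Python scripts to look and compute and a shell command to move; the robot and the scene stay as the last step left them, time stands still between calls to the robot, and variables do not carry over. Pictures are saved under pics/ and viewed, about 8 in all and at most 12, crops included, and the job is handed in when it is done.

```bash
ls; mkdir -p pics; cat > h.py <<'E'
import numpy as np, cv2
from station import r, vision
def cap(n,save=None):
    c=vision.capture(n); 
    if save: cv2.imwrite('pics/'+save, c['frame'][:,:,::-1])
    return c
def ray(c,u,v):
    K=np.array(c['K']); d=np.array([(u-K[0,2])/K[0,0],(v-K[1,2])/K[1,1]])
    s=d.copy()
    for _ in range(20): s=d/(1+c['k1']*(s@s))
    R=np.array(c['orientation']); w=R@np.array([s[0],-s[1],-1]); return np.array(c['xyz']),w
def onz(c,u,v,z):
    o,w=ray(c,u,v); return o+w*(z-o[2])/w[2]
def proj(c,p):
    R=np.array(c['orientation']); q=R.T@(np.array(p)-np.array(c['xyz'])); s=np.array([q[0]/-q[2],-q[1]/-q[2]])
    s=s*(1+c['k1']*(s@s)); K=np.array(c['K']); return np.array([K[0,0]*s[0]+K[0,2],K[1,1]*s[1]+K[1,2]])
def tri(a,b):
    A=[];B=[]
    for o,w in(a,b):
        w=w/np.linalg.norm(w);P=np.eye(3)-np.outer(w,w);A.append(P);B.append(P@o)
    return np.linalg.lstsq(np.vstack(A),np.hstack(B),rcond=None)[0]
def blob(c,kind):
    h=cv2.cvtColor(c['frame'],cv2.COLOR_RGB2HSV); H,S,V=cv2.split(h)
    m={'g':(H>40)&(H<85)&(S>110)&(V>50),'r':((H<8)|(H>172))&(S>130)&(V>60)}[kind].astype(np.uint8)
    n,l,st,ce=cv2.connectedComponentsWithStats(m)
    return [(st[i].tolist(),ce[i].round(1).tolist()) for i in range(1,n) if st[i,4]>25]
E
python3 - <<'E'
from h import *
for n in('scene','top'):
    c=cap(n,n+'0.png'); print(n,np.array(c['xyz']).round(3),np.array(c['orientation']).round(3).tolist(),c['K'],c['k1'])
    print('g',blob(c,'g'));print('r',blob(c,'r'))
print(r.sense())
E
```

```text
pics
scene [0.307 0.799 0.88 ] [[-0.969, 0.169, -0.182], [-0.248, -0.675, 0.695], [-0.006, 0.718, 0.696]] [[466.03240166   0.         315.60791435]
 [  0.         466.03240166 231.82127199]
 [  0.           0.           1.        ]] 0.029603239149623605
g [([213, 105, 62, 63, 1902], [241.4, 135.8]), ([318, 258, 10, 7, 27], [322.5, 260.6]), ([317, 274, 13, 12, 124], [323.0, 279.5]), ([311, 329, 11, 11, 96], [316.0, 334.1]), ([296, 346, 13, 12, 101], [302.2, 351.7])]
r [([338, 232, 12, 10, 104], [343.1, 236.5]), ([413, 447, 30, 33, 740], [425.0, 461.7])]
top [ 0.326 -0.013  1.709] [[0.002, 0.993, -0.118], [-1.0, -0.0, -0.022], [-0.021, 0.118, 0.993]] [[598.06391207   0.         328.11988981]
 [  0.         598.06391207 241.92491675]
 [  0.           0.           1.        ]] -0.07794030388914794
g [([447, 99, 78, 49, 2841], [485.1, 122.6]), ([233, 258, 9, 9, 39], [238.0, 262.5]), ([275, 259, 11, 10, 83], [280.1, 263.6]), ([250, 264, 9, 9, 39], [254.9, 268.6]), ([356, 271, 10, 9, 34], [359.9, 276.0])]
r [([328, 265, 11, 10, 89], [332.9, 269.3]), ([94, 346, 54, 56, 1527], [127.0, 373.2])
[... 168 characters left out ...]
1507390e-02,
       -6.84124671e+01, -1.48141305e+01]), 'joint_velocities': array([ 0.07762049, -0.03650779,  0.30001216, -0.0261119 ,  0.05712053,
       -0.0570281 ]), 'effort': array([-9.75690964e-04, -3.91693103e+01,  1.87933874e+01,  4.23191249e+00,
        1.34577855e-02, -7.36055995e-05]), 'tcp_pos': array([0.19687294, 0.59257637, 0.21365761]), 'ee_rot': array([[ 9.48949087e-01, -3.15428806e-01, -5.45761474e-04],
       [-3.15429265e-01, -9.48947117e-01, -1.93586168e-03],
       [ 9.27277605e-05,  2.00918331e-03, -9.99997977e-01]]), 'wrist_force': array([0.49533943, 0.14641374, 0.22520575]), 'moment': array([-0.03289677, -0.00891694,  0.03875738]), 'gripper_width': 0.9972560853849669}
```

View pics/scene0.png

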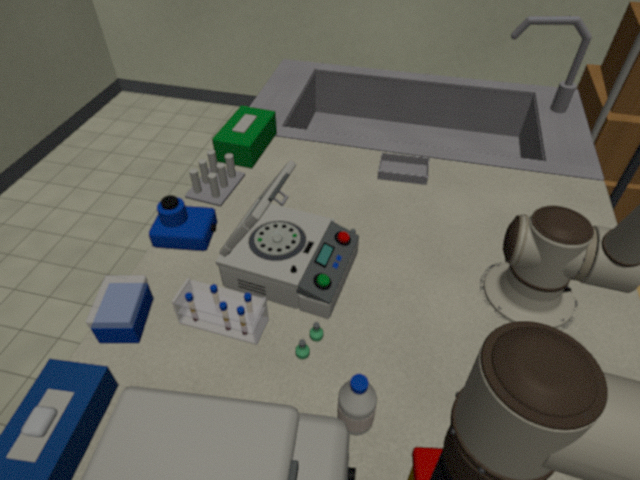

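View pics/top0.png

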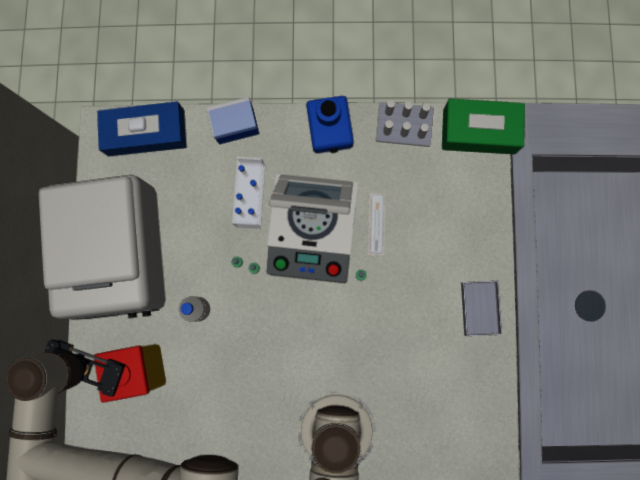

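The scene view shows the open centrifuge, with the green key at (323,280) and the red key at (343,237). The top view shows the green key at (280,264), the red key at (333,269) and the lid standing open over rows 178–212. Next I triangulate the keys and predict where the lid should appear.

```bash
cat >> h.py <<'E'
def frame(g,rd):
    y=(g-rd)[:2]; y/=np.linalg.norm(y); yaw=np.arctan2(-y[0],y[1]); x=np.array([y[1],-y[0]]) 
    return x,y,yaw
E
python3 - <<'E'
from h import *
s=cap('scene');t=cap('top')
g=tri(ray(s,323,279.5),ray(t,280.1,263.6)); rd=tri(ray(s,343.1,236.5),ray(t,332.9,269.3))
x,y,yaw=frame(g,rd)
print(g,rd,np.linalg.norm(g-rd),x,y,np.degrees(yaw))
m=(g+rd)/2
o=m[:2]+0.121*x
print('origin approx',o)
def W(a,b,z): return np.r_[o+a*x+b*y,z]
big={}
for c,n in((s,'scene'),(t,'top')):
    for nm,p in dict(FL=(-.15,.113,.06),FR=(-.15,-.113,.06),BL=(.125,.113,.102),BR=(.125,-.113,.102),hL=(.108,.1,.104),hR=(.108,-.1,.104)).items(): print(n,nm,proj(c,W(*p)).round(0))
    for th in (0.8,1.0,1.2,1.35):
        X=.108-.183*np.cos(th); Z=.104+.183*np.sin(th)
        print(n,th,[proj(c,W(X+e*np.sin(th),b,Z+e*np.cos(th))).round(0).tolist() for b in(.1,-.1) for e in (0,.02)])
a=cv2.resize(s['frame'][140:330,200:380],None,fx=3,fy=3,interpolation=cv2.INTER_CUBIC);b=cv2.resize(t['frame'][160:290,225:395],None,fx=3.,fy=3.,interpolation=cv2.INTER_CUBIC)
b=cv2.copyMakeBorder(b,0,570-390,0,0,cv2.BORDER_CONSTANT)
im=np.hstack([a,b])[:,:,::-1]; im=cv2.resize(im,None,fx=.76,fy=.76)[:, :800]; print(im.shape); cv2.imwrite('pics/crop.png',im)
E
```

```text
[0.45986419 0.15250985 0.08986046] [0.44480647 0.00875989 0.08872082] 0.1445409449210088 [ 0.99455852 -0.1041794 ] [0.1041794  0.99455852] -5.9798902843201125
origin approx [0.57267691 0.06802916]
scene FL [330. 306.]
scene FR [359. 237.]
scene BL [215. 260.]
scene BR [258. 200.]
scene hL [224. 258.]
scene hR [262. 204.]
scene 0.8 [[272.0, 229.0], [264.0, 222.0], [308.0, 172.0], [302.0, 166.0]]
scene 1.0 [[258.0, 217.0], [249.0, 211.0], [296.0, 162.0], [289.0, 156.0]]
scene 1.2 [[242.0, 207.0], [233.0, 203.0], [282.0, 153.0], [274.0, 148.0]]
scene 1.35 [[229.0, 201.0], [220.0, 198.0], [271.0, 148.0], [263.0, 144.0]]
top FL [265. 273.]
top FR [347. 281.]
top BL [275. 173.]
top BR [357. 181.]
top hL [279. 179.]
top hR [352. 186.]
top 0.8 [[268.0, 217.0], [268.0, 210.0], [347.0, 225.0], [348.0, 219.0]]
top 1.0 [[268.0, 204.0], [268.0, 197.0], [349.0, 212.0], [349.0, 205.0]]
top 1.2 [[269.0, 190.0], [269.0, 182.0], [350.0, 198.0], [351.0, 190.0]]
top 1.35 [[270.0, 179.0], [271.0, 171.0], [351.0, 187.0], [352.0, 179.0]]
(433, 798, 3)
```

View pics/crop.png

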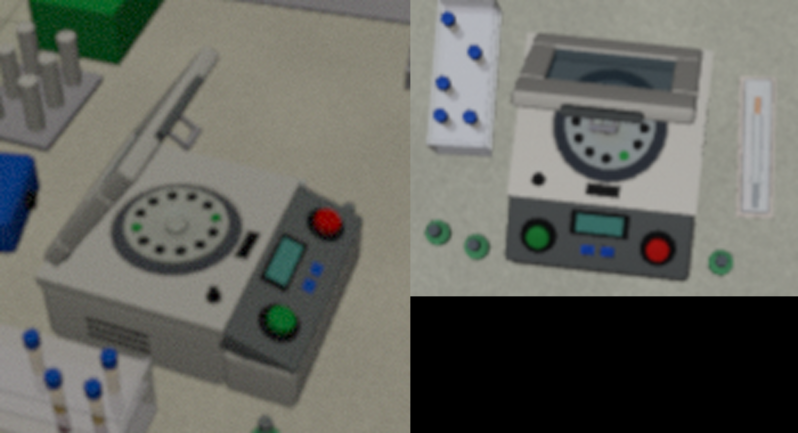

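The lid stands at about 1.0 rad, because the predicted edges at (296,162) in scene and (268,204)–(349,212) in top match the picture. I lift, shut the gripper and travel to above the lid.

```bash
python3 -m jog '{"delta_pos":[[0,0,35],[0,0,35],[0,0,35],[0,0,35],[0,0,35],[18,-26,5],[18,-26,5],[18,-26,5],[18,-26,5],[18,-26,5]],"rot":[[0,0,0],[0,0,0],[0,0,0],[0,0,0],[0,0,0],[0,0,2],[0,0,2],[0,0,2],[0,0,2],[0,0,2]],"grip":[0,0,0,0,0,0,0,0,0,0]}'
python3 -m jog '{"delta_pos":[[18,-26,0],[18,-26,0],[18,-26,0],[18,-26,0],[18,-26,0],[18,-26,0],[18,-26,0],[18,-26,0],[18,-26,0],[18,-26,0]],"rot":[[0,0,1],[0,0,1],[0,0,0.5],[0,0,0],[0,0,0],[0,0,0],[0,0,0],[0,0,0],[0,0,0],[0,0,0]],"grip":[0,0,0,0,0,0,0,0,0,0]}'
python3 -m jog '{"delta_pos":[[18,-26,0],[18,-26,0],[18,-26,0],[18,-26,0],[18,-26,0],[0,0,0],[0,0,0]],"rot":[[0,0,0],[0,0,0],[0,0,0],[0,0,0],[0,0,0],[0,0,0],[0,0,0]],"grip":[0,0,0,0,0,0,0]}'
python3 - <<'E'
from h import *
w=cap('wrist','w1.png'); s=r.sense(); print(s['time_s'],s['tcp_pos'],s['ee_rot'].round(3).tolist(),s['joints'].round(0)); print(w['xyz'],w['orientation'],w['K'][0][0]); print(blob(w,'g'),blob(w,'r'))
E
```

```text
time_s: 1.03
tcp_pos: [0.2875, 0.4617, 0.4147]
ee_rot: [[0.99, -0.144, -0.0], [-0.144, -0.99, -0.0], [-0.0, 0.0, -1.0]]
wrist_force: [0.6, -0.6, 0.4]
gripper_width: 0.325
time_s: 1.87
tcp_pos: [0.4675, 0.2016, 0.4147]
ee_rot: [[0.995, -0.102, -0.0], [-0.102, -0.995, 0.0], [-0.0, -0.0, -1.0]]
wrist_force: [0.3, 0.2, -1.4]
gripper_width: 0.003
time_s: 2.45
tcp_pos: [0.5575, 0.0718, 0.4137]
ee_rot: [[0.994, -0.105, -0.002], [-0.105, -0.994, -0.0], [-0.002, 0.001, -1.0]]
wrist_force: [-0.1, 0.7, -0.4]
gripper_width: 0.006
2.5 [0.55706015 0.07269148 0.41410307] [[0.995, -0.104, -0.001], [-0.104, -0.995, -0.0], [-0.001, 0.0, -1.0]] [ 24.  12.  14.  -0. -92.  60.]
[0.63395372 0.06297932 0.58310925] [[-1.06353768e-01  9.54026337e-01  2.80218887e-01]
 [-9.94328222e-01 -1.02188448e-01 -2.94772498e-02]
 [ 5.13060547e-04 -2.81764565e-01  9.59483438e-01]] 376.4855263226856
[([303, 136, 8, 8, 48], [306.3, 139.6]), ([185, 245, 20, 20, 174], [195.6, 253.8]), ([407, 245, 20, 20, 169], [415.4, 253.2]), ([216, 253, 20, 20, 180], [226.8, 260.5]), ([261, 262, 20, 19, 305], [270.9, 271.1])] [([365, 262, 21, 19, 314], [374.4, 271.2])]
```

View pics/w1.png

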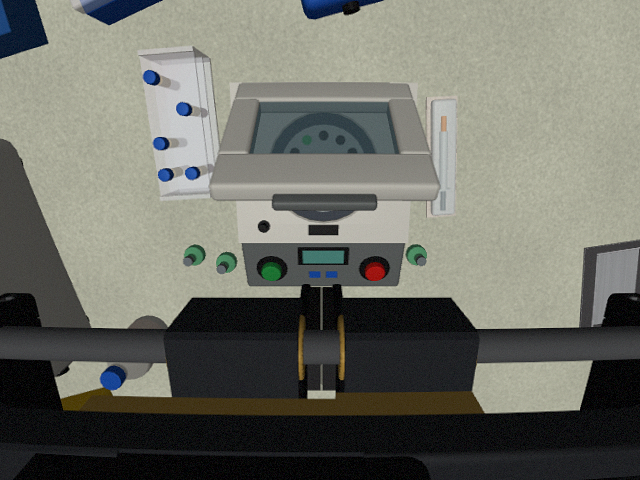

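The wrist view is aligned with the centrifuge: the green key is at (271,271), the red key at (374,271), and the lid's front rail spans rows 155–198 and columns 213–436, with the lip at about row 202. I check this against the model.

```bash
python3 - <<'E'
from h import *
from scipy.optimize import least_squares
w=cap('wrist')
g=onz(w,270.9,271.1,.0895); rd=onz(w,374.4,271.2,.0895); x,y,yaw=frame(g,rd)
print(g,rd,np.linalg.norm(g-rd),np.degrees(yaw)); m=(g+rd)[:2]/2
for f in (onz(w,239,83,.104),onz(w,240,243,.1),onz(w,404,243,.1)): print('pt c-frame',(f[:2]-m)@x,(f[:2]-m)@y)
gray=cv2.cvtColor(w['frame'],cv2.COLOR_RGB2GRAY)
print(gray[145:215,250].tolist())
print(gray[150,200:240].tolist(), gray[185,205:230].tolist(),gray[185,425:445].tolist())
def pt(q,R,b,e):
    ox,oy,th=q; return np.r_[np.array([ox,oy])+(.108-R*np.cos(th)+e*np.sin(th))*x+b*y,.104+R*np.sin(th)+e*np.cos(th)]
q=(m[0]+.121*x[0],m[1]+.121*x[1],1.0)
for th in (.9,.95,1.,1.05):
    q=(*q[:2],th); print(th,[proj(w,pt(q,*a)).round(0).tolist() for a in((.183,.1,.02),(.183,.1,0),(.183,-.1,0),(.147,.0,.02),(.195,0.045,.01),(.195,-.045,.01),(0,.1,.02))])
print(q[:2])
E
```

```text
[0.45978923 0.15256132 0.0895    ] [0.44449012 0.00875028 0.0895    ] 0.14462253597052596 -6.072482506813995
pt c-frame 0.2435628925874186 0.10044277496511239
pt c-frame 0.04379092827273044 0.11085988979744239
pt c-frame 0.04402771910610058 -0.10883395308325287
[104, 96, 94, 90, 87, 84, 75, 74, 102, 133, 123, 128, 131, 129, 129, 130, 131, 129, 129, 131, 127, 130, 132, 132, 131, 130, 131, 129, 133, 128, 134, 131, 131, 133, 133, 129, 138, 149, 158, 171, 180, 180, 170, 167, 159, 160, 155, 157, 156, 154, 151, 156, 151, 133, 115, 182, 193, 188, 189, 187, 191, 186, 189, 190, 191, 188, 189, 190, 190, 189]
[204, 201, 202, 200, 200, 203, 187, 169, 201, 201, 200, 200, 202, 176, 173, 191, 188, 189, 193, 158, 128, 141, 148, 148, 148, 150, 148, 149, 150, 149, 149, 151, 151, 151, 148, 149, 147, 153, 151, 151] [204, 203, 200, 205, 172, 151, 161, 168, 178, 180, 180, 178, 180, 180, 176, 181, 178, 182, 178, 179, 181, 181, 180, 180, 179] [175, 174, 179, 176, 175, 172, 174, 174, 173, 177, 173, 173, 172, 162, 154, 139, 147, 179, 187, 188]
0.9 [[209.0, 197.0], [214.0, 212.0], [433.0, 212.0], [324.0, 168.0], [272.0, 215.0], [376.0, 215.0], [237.0, 81.0]]
0.95 [[206.0, 189.0], [212.0, 205.0], [436.0, 205.0], [324.0, 161.0], [271.0, 207.0], [377.0, 207.0], [237.0, 80.0]]
1.0 [[204.0, 180.0], [209.0, 198.0], [438.0, 198.0], [324.0, 154.0], [270.0, 198.0], [378.0, 198.0], [237.0, 80.0]]
1.05 [[202.0, 170.0], [207.0, 189.0], [441.0, 190.0], [324.0, 146.0], [269.0, 189.0], [379.0, 189.0], [237.0, 79.0]]
(np.float64(0.5724607302273644), np.float64(0.0678556291811265))
```

```bash
python3 -m jog '{"delta_pos":[[17.5,-2.6,0],[17.5,-2.6,0],[17.5,-2.6,0],[17.5,-2.6,0],[0,0,-30],[0,0,-30],[0,0,-30],[0,0,-31],[0,0,0],[0,0,0]],"rot":[[0,0,0],[0,0,0],[0,0,0],[0,0,0],[0,0,0],[0,0,0],[0,0,0],[0,0,0],[0,0,0],[0,0,0]],"grip":[0,0,0,0,0,0,0,0,0,0]}'
python3 - <<'E'
from h import *
o=np.array([.5715,.0680]);x=np.array([.9944,-.1058]);t=r.sense()['tcp_pos'];print(t)
def tgt(th,R=.172,e=.02):
    X=.108-R*np.cos(th)+e*np.sin(th)+.0095*1; Z=.104+R*np.sin(th)+e*np.cos(th)+.025
    return np.r_[o+X*x,Z]
p=t
for th in [1.,.95]+list(np.arange(.9,-.01,-.05)):
    q=tgt(th);print(round(th,2),((q-p)*1000).round(1).tolist(),q.round(3));p=q
E
```

```text
time_s: 3.38
tcp_pos: [0.6262, 0.0635, 0.2931]
ee_rot: [[0.995, -0.101, -0.003], [-0.101, -0.995, -0.002], [-0.002, 0.002, -1.0]]
wrist_force: [0.3, 0.0, 0.9]
gripper_width: 0.003
[0.6262079  0.06350509 0.29306205]
1.0 [-13.5, 0.1, -8.5] [0.613 0.064 0.285]
0.95 [-7.6, 0.8, -4.0] [0.605 0.064 0.281]
0.9 [-7.4, 0.8, -4.4] [0.598 0.065 0.276]
0.85 [-7.2, 0.8, -4.7] [0.59  0.066 0.271]
0.8 [-7.0, 0.7, -5.1] [0.583 0.067 0.266]
0.75 [-6.7, 0.7, -5.4] [0.577 0.067 0.261]
0.7 [-6.4, 0.7, -5.8] [0.57  0.068 0.255]
0.65 [-6.1, 0.7, -6.1] [0.564 0.069 0.249]
0.6 [-5.8, 0.6, -6.4] [0.558 0.069 0.243]
0.55 [-5.5, 0.6, -6.7] [0.553 0.07  0.236]
0.5 [-5.1, 0.5, -6.9] [0.548 0.071 0.229]
0.45 [-4.8, 0.5, -7.2] [0.543 0.071 0.222]
0.4 [-4.4, 0.5, -7.4] [0.539 0.072 0.214]
0.35 [-4.1, 0.4, -7.6] [0.534 0.072 0.207]
0.3 [-3.7, 0.4, -7.8] [0.531 0.072 0.199]
0.25 [-3.3, 0.3, -8.0] [0.528 0.073 0.191]
0.2 [-2.9, 0.3, -8.2] [0.525 0.073 0.183]
0.15 [-2.5, 0.3, -8.3] [0.522 0.073 0.174]
0.1 [-2.1, 0.2, -8.4] [0.52  0.073 0.166]
0.05 [-1.6, 0.2, -8.5] [0.519 0.074 0.158]
-0.0 [-1.2, 0.1, -8.6] [0.517 0.074 0.149]
```

```bash
python3 -m jog '{"delta_pos":[[-4.5,0,-3],[-4.5,0,-3],[-4.5,0,-2.5],[-3.8,0.4,-2],[-3.8,0.4,-2],[-3.7,0.4,-2.2],[-3.7,0.4,-2.2],[-3.6,0.4,-2.3],[-3.6,0.4,-2.4]],"rot":[[0,0,0],[0,0,0],[0,0,0],[0,0,0],[0,0,0],[0,0,0],[0,0,0],[0,0,0],[0,0,0]],"grip":[0,0,0,0,0,0,0,0,0]}'
python3 -m jog '{"delta_pos":[[-3.5,0.4,-2.5],[-3.5,0.4,-2.6],[-6.7,0.7,-5.4],[-6.4,0.7,-5.8],[-6.1,0.7,-6.1],[-5.8,0.6,-6.4],[0,0,0]],"rot":[[0,0,0],[0,0,0],[0,0,0],[0,0,0],[0,0,0],[0,0,0],[0,0,0]],"grip":[0,0,0,0,0,0,0]}'
python3 -c "
from h import *
w=cap('wrist','w2.png')"
```

```text
time_s: 4.13
tcp_pos: [0.591, 0.0651, 0.2718]
ee_rot: [[0.995, -0.103, -0.0], [-0.103, -0.995, -0.0], [-0.0, 0.0, -1.0]]
wrist_force: [0.4, -0.1, 1.9]
gripper_width: 0.008
time_s: 4.72
tcp_pos: [0.5568, 0.0686, 0.2447]
ee_rot: [[0.995, -0.102, -0.002], [-0.102, -0.995, -0.0], [-0.002, 0.001, -1.0]]
wrist_force: [-4.4, 0.9, 7.1]
gripper_width: 0.002
```

View pics/w2.png

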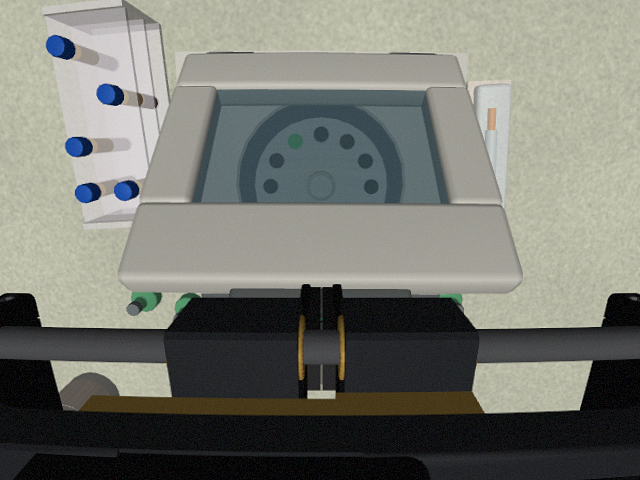

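The view shows the lid lowered to a middling angle, with the rail's front edge at row 290, the lip at rows 290–298, and the fingers at columns 300–345 overlapping the lip. I check the contact place numerically.

```bash
python3 - <<'E'
from h import *
w=cap('wrist'); s=r.sense(); t=s['tcp_pos']; print(t,s['wrist_force'].round(1))
o=np.array([.5715,.0680]);x=np.array([.9944,-.1058]);y=np.array([.1058,.9944])
for dx in(-.0095,.0095): print('tip',proj(w,np.r_[t[:2]+dx*x,t[2]-.025]))
print('tip c-frame',(t[:2]-o)@x,(t[:2]-o)@y,t[2]-.025)
for th in (.5,.55,.6,.65,.7):
    print(th,[proj(w,np.r_[o+(.108-R*np.cos(th)+e*np.sin(th))*x+b*y,.104+R*np.sin(th)+e*np.cos(th)]).round(0).tolist() for R,b,e in((.183,.1,.02),(.183,.1,0),(.183,-.1,.02),(.147,.1,.02),(.147,-.1,.02),(0,.1,.02))])
E
```

```text
[0.55815241 0.06850398 0.24483382] [-3.5  0.5  6.2]
tip [319.59011338 295.03975302]
tip [319.66847643 262.967105  ]
tip c-frame -0.013326167124312617 -0.0009110215527599873 0.2198338156890616
0.5 [[154.0, 317.0], [167.0, 318.0], [482.0, 318.0], [159.0, 259.0], [477.0, 260.0], [181.0, 59.0]]
0.55 [[148.0, 315.0], [162.0, 318.0], [488.0, 316.0], [155.0, 255.0], [482.0, 256.0], [181.0, 58.0]]
0.6 [[141.0, 311.0], [156.0, 316.0], [495.0, 312.0], [150.0, 250.0], [487.0, 251.0], [181.0, 57.0]]
0.65 [[134.0, 307.0], [149.0, 314.0], [502.0, 308.0], [145.0, 245.0], [492.0, 246.0], [181.0, 56.0]]
0.7 [[126.0, 301.0], [143.0, 310.0], [509.0, 302.0], [139.0, 238.0], [497.0, 239.0], [182.0, 55.0]]
```

```bash
python3 - <<'E'
from h import *
w=cap('wrist','w3.png'); sc=cap('scene'); t=r.sense()['tcp_pos']
o=np.array([.5715,.0680]);x=np.array([.9944,-.1058]);y=np.array([.1058,.9944])
for th in (.6,.7,.75,.8,.85,.9):
    P=lambda c,R,b,e:proj(c,np.r_[o+(.108-R*np.cos(th)+e*np.sin(th))*x+b*y,.104+R*np.sin(th)+e*np.cos(th)]).round(0).tolist()
    print(th,[P(w,*a) for a in((.183,.1,.02),(.183,.1,0),(.147,.1,.02))],[P(sc,*a) for a in((.183,.1,.02),(.183,.1,0),(.183,-.1,.02),(.183,-.1,0))])
print('tip',proj(sc,np.r_[t[:2],t[2]-.025]))
im=np.hstack([cv2.resize(sc['frame'][120:320,180:400],None,fx=2.2,fy=2.2,interpolation=cv2.INTER_CUBIC)])
g=cv2.resize(w['frame'][180:320,260:400],(310,310),interpolation=cv2.INTER_CUBIC); g=cv2.copyMakeBorder(g,0,im.shape[0]-310,0,0,cv2.BORDER_CONSTANT)
cv2.imwrite('pics/c3.png',np.hstack([im,g])[:,:,::-1])
E
```

```text
0.6 [[141.0, 312.0], [156.0, 317.0], [150.0, 251.0]] [[278.0, 235.0], [284.0, 242.0], [313.0, 178.0], [318.0, 184.0]]
0.7 [[126.0, 301.0], [143.0, 311.0], [139.0, 239.0]] [[272.0, 229.0], [278.0, 236.0], [308.0, 172.0], [313.0, 178.0]]
0.75 [[118.0, 294.0], [136.0, 306.0], [134.0, 231.0]] [[268.0, 225.0], [275.0, 232.0], [305.0, 169.0], [311.0, 175.0]]
0.8 [[110.0, 285.0], [128.0, 301.0], [128.0, 222.0]] [[265.0, 222.0], [272.0, 229.0], [302.0, 166.0], [308.0, 172.0]]
0.85 [[101.0, 275.0], [120.0, 294.0], [123.0, 213.0]] [[261.0, 220.0], [269.0, 226.0], [299.0, 164.0], [305.0, 170.0]]
0.9 [[92.0, 263.0], [112.0, 285.0], [117.0, 202.0]] [[258.0, 217.0], [265.0, 223.0], [296.0, 161.0], [302.0, 167.0]]
tip [289.11291977 203.51854054]
```

View pics/c3.png

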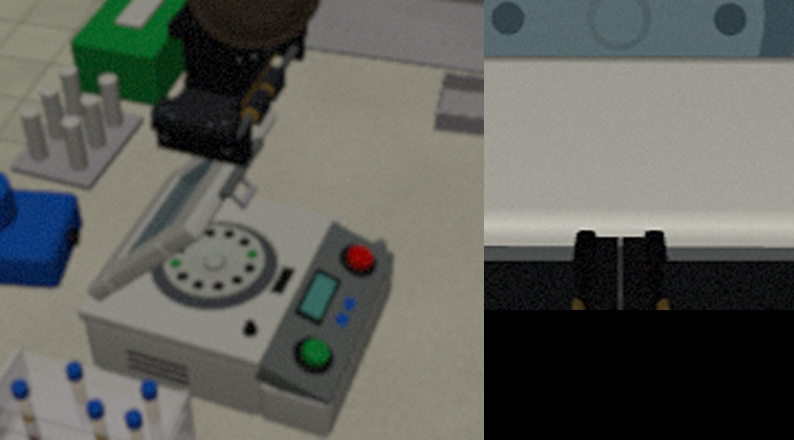

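The image evidence puts the lid at about 0.8 rad, and the force (-4,+7) fits a fingertip resting on the lip's end, so the tip seems higher than assumed. I back off upward and check the tool geometry.

```bash
python3 -m jog '{"delta_pos":[[0,0,15],[0,0,25],[0,0,30],[0,0,0],[0,0,0]],"rot":[[0,0,0],[0,0,0],[0,0,0],[0,0,0],[0,0,0]],"grip":[0,0,0,0,0]}'
python3 - <<'E'
from h import *
print('tips',r.tips_ahead, [a for a in dir(r) if a[0]!='_'])
w=cap('wrist'); sc=cap('scene'); s=r.sense(); t=s['tcp_pos']; print(t,s['wrist_force'].round(1),s['moment'].round(2))
R=s['ee_rot']
print('tip in scene',proj(sc,t+.025*R[:,2]),'tcp',proj(sc,t),'wrist rear tip/tcp',proj(w,t+.025*R[:,2]+R[:,0]*.0095),proj(w,t+R[:,0]*.0095))
im=cv2.resize(sc['frame'][110:290,190:370],(540,540),interpolation=cv2.INTER_CUBIC)
g=cv2.resize(w['frame'],(256,192)); g=cv2.copyMakeBorder(g,0,540-192,0,0,cv2.BORDER_CONSTANT)
cv2.imwrite('pics/c4.png',np.hstack([im,g])[:,:,::-1])
E
```

```text
time_s: 5.33
tcp_pos: [0.5601, 0.0689, 0.3152]
ee_rot: [[0.995, -0.102, 0.004], [-0.102, -0.995, 0.002], [0.004, -0.002, -1.0]]
wrist_force: [-0.1, -0.6, -0.4]
gripper_width: 0.004
tips 0.025 ['PlanningError', 'sense', 'tips_ahead']
[0.55880846 0.06862658 0.3124987 ] [-0.  -0.5  0. ] [0.   0.03 0.04]
tip in scene [287.3347649  178.66755073] tcp [286.72400917 168.84797061] wrist rear tip/tcp [320.5042229  264.43693305] [320.31963167 280.89034816]
```

View pics/c4.png

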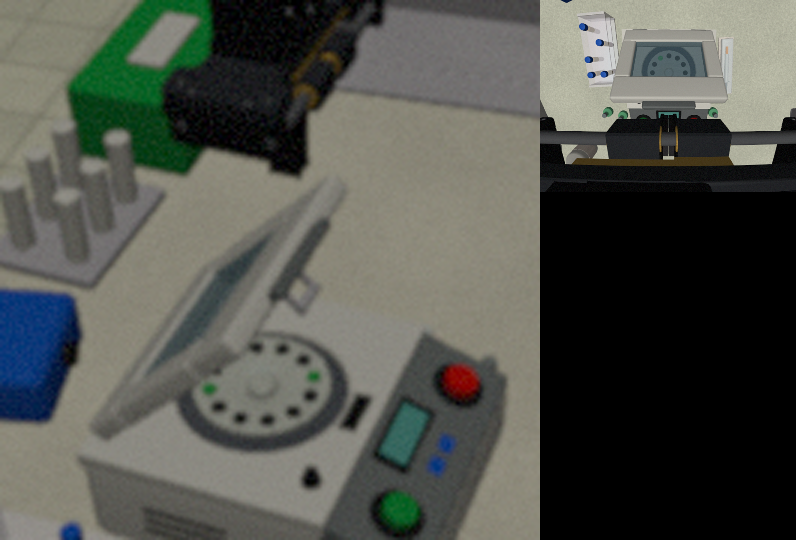

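The scene crop shows the closed fingertips at (287,167), which is where the TCP projects, not 25 mm ahead. The wrist image agrees, so the tips effectively sit at the TCP. The lid is at about 0.79 rad, so I replan with a tip offset of about -2 mm.

```bash
cat > plan.py <<'E'
from h import *
o=np.array([.5715,.0680]);x=np.array([.9944,-.1058])
def tgt(th,R=.170,e=.02,d=-.002):
    X=.108-R*np.cos(th)+e*np.sin(th)+.0095; Z=.104+R*np.sin(th)+e*np.cos(th)+d
    return np.r_[o+X*x,Z]
E
python3 - <<'E'
from plan import *
p=r.sense()['tcp_pos']
a=tgt(.79)+np.r_[.014*x,.012]
print('approach',((a-p)*1000).round(1),a); p=a
for th in [.8]+list(np.arange(.75,-.01,-.05)):
    q=tgt(th);print(round(th,2),((q-p)*1000).round(1).tolist(),q.round(3));p=q
E
```

```text
approach [ 38.6  -3.4 -63.7] [0.59740746 0.06524355 0.24883696]
0.8 [-12.6, 1.3, -11.0] [0.585 0.067 0.238]
0.75 [-6.6, 0.7, -5.4] [0.578 0.067 0.233]
0.7 [-6.3, 0.7, -5.7] [0.572 0.068 0.227]
0.65 [-6.1, 0.6, -6.0] [0.566 0.069 0.221]
0.6 [-5.8, 0.6, -6.3] [0.56  0.069 0.214]
0.55 [-5.4, 0.6, -6.6] [0.555 0.07  0.208]
0.5 [-5.1, 0.5, -6.9] [0.55  0.07  0.201]
0.45 [-4.7, 0.5, -7.1] [0.545 0.071 0.194]
0.4 [-4.4, 0.5, -7.3] [0.54  0.071 0.187]
0.35 [-4.0, 0.4, -7.5] [0.536 0.072 0.179]
0.3 [-3.6, 0.4, -7.7] [0.533 0.072 0.171]
0.25 [-3.3, 0.3, -7.9] [0.529 0.072 0.163]
0.2 [-2.9, 0.3, -8.1] [0.527 0.073 0.155]
0.15 [-2.5, 0.3, -8.2] [0.524 0.073 0.147]
0.1 [-2.0, 0.2, -8.3] [0.522 0.073 0.139]
0.05 [-1.6, 0.2, -8.4] [0.52  0.073 0.13 ]
-0.0 [-1.2, 0.1, -8.5] [0.519 0.074 0.122]
```

```bash
Z='' ; python3 -m jog '{"delta_pos":[[20,-2,0],[19,-1.5,0],[0,0,-20],[0,0,-20],[0,0,-20],[0,0,-4],[-4,0.4,-3.6],[-4,0.4,-3.6],[-4,0.4,-3.6]],"rot":[[0,0,0],[0,0,0],[0,0,0],[0,0,0],[0,0,0],[0,0,0],[0,0,0],[0,0,0],[0,0,0]],"grip":[0,0,0,0,0,0,0,0,0]}'
python3 -m jog '{"delta_pos":[[-3.3,0.3,-2.7],[-3.3,0.3,-2.7],[-3.2,0.3,-2.8],[-3.2,0.3,-2.9],[-6.1,0.6,-6],[-5.8,0.6,-6.3]],"rot":[[0,0,0],[0,0,0],[0,0,0],[0,0,0],[0,0,0],[0,0,0]],"grip":[0,0,0,0,0,0]}'
python3 - <<'E'
from plan import *
w=cap('wrist'); sc=cap('scene'); s=r.sense(); t=s['tcp_pos']; print(t,s['wrist_force'].round(1))
y=np.array([.1058,.9944])
for th in (.5,.6,.7,.8):
    P=lambda c,R,b,e:proj(c,np.r_[o+(.108-R*np.cos(th)+e*np.sin(th))*x+b*y,.104+R*np.sin(th)+e*np.cos(th)]).round(0).tolist()
    print(th,[P(w,*a) for a in((.183,.1,.02),(.183,.1,0),(.147,.1,.02))],[P(sc,*a) for a in((.183,.1,.02),(.183,.1,0),(.183,-.1,.02),(.183,-.1,0))])
im=cv2.resize(sc['frame'][110:290,190:370],(400,400),interpolation=cv2.INTER_CUBIC)
g=cv2.resize(w['frame'][:400],(400,250)); g=cv2.copyMakeBorder(g,0,150,0,0,cv2.BORDER_CONSTANT)
cv2.imwrite('pics/c5.png',np.hstack([im,g])[:,:,::-1])
E
```

```text
time_s: 6.18
tcp_pos: [0.5864, 0.0664, 0.2392]
ee_rot: [[0.995, -0.102, 0.002], [-0.102, -0.995, 0.0], [0.002, -0.0, -1.0]]
wrist_force: [0.4, -0.6, -0.1]
gripper_width: 0.006
time_s: 6.68
tcp_pos: [0.5612, 0.0689, 0.2152]
ee_rot: [[0.995, -0.102, 0.001], [-0.102, -0.995, 0.001], [0.001, -0.001, -1.0]]
wrist_force: [0.3, 0.9, 3.3]
gripper_width: 0.004
[0.55956861 0.06869926 0.21361115] [-0.2  0.1 -0.4]
0.5 [[134.0, 348.0], [150.0, 347.0], [140.0, 282.0]] [[284.0, 241.0], [288.0, 248.0], [318.0, 184.0], [322.0, 190.0]]
0.6 [[117.0, 344.0], [135.0, 347.0], [128.0, 273.0]] [[278.0, 235.0], [284.0, 242.0], [313.0, 178.0], [318.0, 184.0]]
0.7 [[97.0, 335.0], [119.0, 343.0], [114.0, 261.0]] [[272.0, 229.0], [278.0, 236.0], [308.0, 172.0], [313.0, 178.0]]
0.8 [[75.0, 319.0], [100.0, 334.0], [100.0, 243.0]] [[265.0, 222.0], [272.0, 229.0], [302.0, 166.0], [308.0, 172.0]]
```

View pics/c5.png

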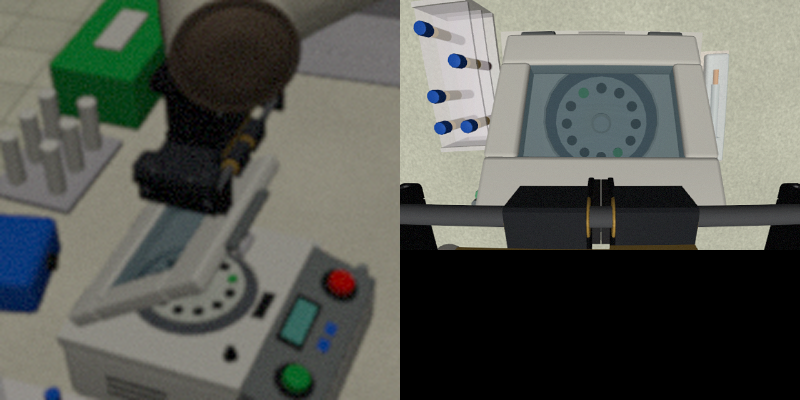

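The view shows the fingertips on the rail's outer face and the lid following at about 0.65 rad. I continue down the arc.

```bash
python3 -m jog '{"delta_pos":[[-5.4,0.6,-6.6],[-5.1,0.5,-6.9],[-4.7,0.5,-7.1],[-4.4,0.5,-7.3],[-4,0.4,-7.5],[-3.6,0.4,-7.7],[-3.3,0.3,-7.9],[-2.9,0.3,-8.1]],"rot":[[0,0,0],[0,0,0],[0,0,0],[0,0,0],[0,0,0],[0,0,0],[0,0,0],[0,0,0]],"grip":[0,0,0,0,0,0,0,0]}'
python3 -m jog '{"delta_pos":[[-1.3,0.1,-4.1],[-1.3,0.1,-4.1],[-1,0.1,-4.1],[-1,0.1,-4.1],[-1,0,-3],[0,0,0]],"rot":[[0,0,0],[0,0,0],[0,0,0],[0,0,0],[0,0,0],[0,0,0]],"grip":[0,0,0,0,0,0]}'
```

```text
time_s: 7.45
tcp_pos: [0.5274, 0.0722, 0.155]
ee_rot: [[0.995, -0.102, -0.001], [-0.102, -0.995, -0.0], [-0.001, 0.0, -1.0]]
wrist_force: [-0.8, 0.2, 3.1]
gripper_width: 0.006
time_s: 7.95
tcp_pos: [0.5224, 0.0726, 0.1359]
ee_rot: [[0.995, -0.103, -0.0], [-0.103, -0.995, -0.0], [-0.0, 0.0, -1.0]]
wrist_force: [-0.5, -0.0, 0.3]
gripper_width: 0.007
```

```bash
N='"rot":[[0,0,0],[0,0,0],[0,0,0]],"grip":[0,0,0]'; python3 -m jog '{"delta_pos":[[-0.5,0,-2.5],[-0.5,0,-2.5],[0,0,0]],"rot":[[0,0,0],[0,0,0],[0,0,0]],"grip":[0,0,0]}' | egrep 'tcp|force'
python3 -m jog '{"delta_pos":[[-0.4,0,-2],[-0.4,0,-2],[0,0,0]],"rot":[[0,0,0],[0,0,0],[0,0,0]],"grip":[0,0,0]}'| egrep 'tcp|force'
python3 -m jog '{"delta_pos":[[0,0,-2],[0,0,0]],"rot":[[0,0,0],[0,0,0]],"grip":[0,0]}'| egrep 'tcp|force'
python3 -m jog '{"delta_pos":[[0,0,-2],[0,0,0]],"rot":[[0,0,0],[0,0,0]],"grip":[0,0]}'| egrep 'tcp|force'
```

```text
tcp_pos: [0.5216, 0.0727, 0.1315]
wrist_force: [-0.7, -0.0, 2.8]
tcp_pos: [0.5209, 0.0728, 0.1278]
wrist_force: [-1.0, 0.5, 4.3]
tcp_pos: [0.5206, 0.0728, 0.1259]
wrist_force: [-3.1, 1.7, 5.4]
tcp_pos: [0.5203, 0.0728, 0.1238]
wrist_force: [-2.4, 1.7, 6.3]
```

```bash
for i in 1; do python3 -m jog '{"delta_pos":[[0,0,-1.5],[0,0,0]],"rot":[[0,0,0],[0,0,0]],"grip":[0,0]}'| egrep 'tcp|force'
python3 -m jog '{"delta_pos":[[0,0,-1],[0,0,0]],"rot":[[0,0,0],[0,0,0]],"grip":[0,0]}'| egrep 'tcp|force'
python3 -m jog '{"delta_pos":[[0,0,-1],[0,0,0]],"rot":[[0,0,0],[0,0,0]],"grip":[0,0]}'| egrep 'tcp|force'; done
```

```text
tcp_pos: [0.52, 0.0728, 0.1224]
wrist_force: [-4.1, 1.3, 6.0]
tcp_pos: [0.5199, 0.0728, 0.1214]
wrist_force: [-4.5, 2.9, 7.4]
tcp_pos: [0.5198, 0.0728, 0.1204]
wrist_force: [-3.7, 2.7, 7.2]
```

```bash
python3 -m jog '{"delta_pos":[[0,0,-1],[0,0,0]],"rot":[[0,0,0],[0,0,0]],"grip":[0,0]}'| egrep 'tcp|force'
python3 -m jog '{"delta_pos":[[0,0,-1],[0,0,0]],"rot":[[0,0,0],[0,0,0]],"grip":[0,0]}'| egrep 'tcp|force'
python3 -m jog '{"delta_pos":[[0,0,-1],[0,0,0]],"rot":[[0,0,0],[0,0,0]],"grip":[0,0]}'| egrep 'tcp|force'
```

```text
tcp_pos: [0.5196, 0.0729, 0.1193]
wrist_force: [-4.6, 2.3, 7.6]
tcp_pos: [0.5197, 0.0728, 0.1183]
wrist_force: [-3.8, 1.4, 6.8]
tcp_pos: [0.5196, 0.0728, 0.1174]
wrist_force: [-4.4, 2.4, 8.1]
```

```bash
python3 -m jog '{"delta_pos":[[0,0,-1],[0,0,0]],"rot":[[0,0,0],[0,0,0]],"grip":[0,0]}'| egrep 'tcp|force'
python3 -m jog '{"delta_pos":[[0,0,-1],[0,0,0]],"rot":[[0,0,0],[0,0,0]],"grip":[0,0]}'| egrep 'tcp|force'
python3 -m jog '{"delta_pos":[[0,0,-1],[0,0,0]],"rot":[[0,0,0],[0,0,0]],"grip":[0,0]}'| egrep 'tcp|force'
python3 -m jog '{"delta_pos":[[0,0,-1],[0,0,0]],"rot":[[0,0,0],[0,0,0]],"grip":[0,0]}'| egrep 'tcp|force'
```

```text
tcp_pos: [0.5195, 0.0728, 0.1165]
wrist_force: [-5.6, 3.0, 9.5]
tcp_pos: [0.5194, 0.0728, 0.1156]
wrist_force: [-5.8, 2.2, 9.2]
tcp_pos: [0.5194, 0.0728, 0.1147]
wrist_force: [-7.3, 2.4, 9.6]
tcp_pos: [0.5194, 0.0728, 0.1145]
wrist_force: [-8.8, 2.5, 15.0]
```

The force jumps to 15 N and the motion stalls at z = 0.1145, so the lid is on its stop. I press a little more, then lift off and check.

```bash
python3 -m jog '{"delta_pos":[[0,0,-1],[0,0,0],[0,0,0]],"rot":[[0,0,0],[0,0,0],[0,0,0]],"grip":[0,0,0]}'| egrep 'tcp|force'
python3 -m jog '{"delta_pos":[[0.5,0,1],[0.5,0,2],[0,0,5],[0,0,20],[0,0,30],[0,0,30],[0,0,20],[0,0,0],[0,0,0],[0,0,0]],"rot":[[0,0,0],[0,0,0],[0,0,0],[0,0,0],[0,0,0],[0,0,0],[0,0,0],[0,0,0],[0,0,0],[0,0,0]],"grip":[0,0,0,0,0,0,0,0,0,0]}'
python3 - <<'E'
from plan import *
w=cap('wrist'); sc=cap('scene'); s=r.sense(); t=s['tcp_pos']; print(t)
y=np.array([.1058,.9944])
for th in (0,.05,.1):
    P=lambda c,R,b,e:proj(c,np.r_[o+(.108-R*np.cos(th)+e*np.sin(th))*x+b*y,.104+R*np.sin(th)+e*np.cos(th)]).round(1).tolist()
    print(th,[P(w,*a) for a in((.183,.1,.02),(.195,.045,0.01),(.147,.1,.02))],[P(sc,*a) for a in((.183,.1,.02),(.183,.1,0),(.183,-.1,.02),(.195,.045,.01))])
print(blob(w,'g'),blob(w,'r'))
im=cv2.resize(sc['frame'][160:320,210:370],(400,400),interpolation=cv2.INTER_CUBIC)
g=cv2.resize(w['frame'][:400],(400,250)); g=cv2.copyMakeBorder(g,0,150,0,0,cv2.BORDER_CONSTANT)
cv2.imwrite('pics/c6.png',np.hstack([im,g])[:,:,::-1])
E
```

```text
tcp_pos: [0.5194, 0.0728, 0.1144]
wrist_force: [-10.8, 2.2, 19.9]
time_s: 11.53
tcp_pos: [0.5209, 0.0725, 0.2187]
ee_rot: [[0.995, -0.103, -0.002], [-0.103, -0.995, -0.0], [-0.002, 0.0, -1.0]]
wrist_force: [-0.6, -0.2, -0.5]
gripper_width: 0.005
[0.5208087  0.07228413 0.21836342]
0 [[186.2, 275.2], [261.4, 285.3], [181.3, 228.9]] [[299.5, 273.1], [299.8, 279.1], [330.2, 214.3], [313.9, 259.8]]
0.05 [[181.8, 278.1], [259.4, 289.3], [177.5, 229.7]] [[298.8, 270.1], [299.5, 276.3], [329.8, 211.3], [313.5, 256.7]]
0.1 [[177.1, 280.5], [257.3, 292.9], [173.4, 230.1]] [[298.0, 267.0], [299.1, 273.5], [329.2, 208.3], [312.9, 253.6]]
[([116, 262, 32, 30, 450], [132.8, 275.3]), ([449, 263, 26, 29, 295], [459.9, 276.4]), ([163, 273, 30, 30, 390], [179.1, 286.0]), ([228, 295, 17, 3, 42], [236.1, 296.1])] [([395, 295, 17, 3, 37], [403.3, 296.3])]
```

View pics/c6.png

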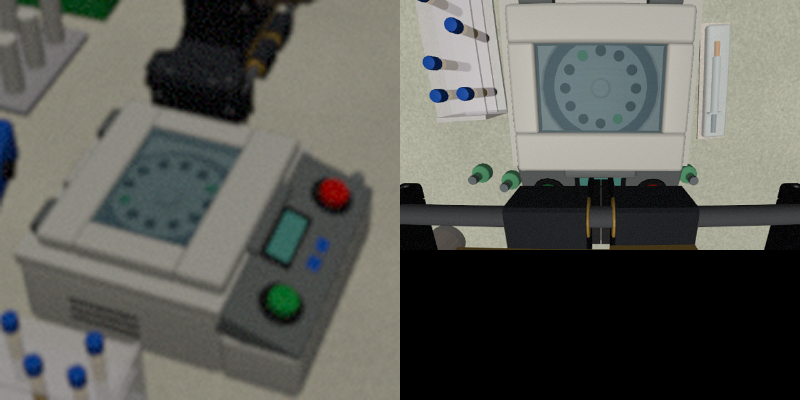

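The crop shows the lid lying level on the body: the wrist-view width is about 264 px, against 267 predicted when shut and 276 at 0.05 rad. So it is latched with nothing touching it. Next I tilt the tool 20° square to the panel and move above the green key.

```bash
python3 -m jog '{"delta_pos":[[-19,17,0],[-19,17,0],[-19,17,0],[-19,17,0],[-20,16,0],[0,0,-10],[0,0,-10],[0,0,0],[0,0,0]],"rot":[[-0.5,-5,0],[-0.5,-5,0],[-0.5,-5,0],[-0.6,-4.9,0],[0,0,0],[0,0,0],[0,0,0],[0,0,0],[0,0,0]],"grip":[0,0,0,0,0,0,0,0,0]}'
python3 - <<'E'
from plan import *
s=r.sense(); t=s['tcp_pos']; R=s['ee_rot']; n=np.r_[-.343*x,.939]; K=np.array([.459,.1525,.093])
print(t,R[:,2],n, 'joints',s['joints'].round(0)); v=t-K; print('along n',v@n*1e3,'lateral',(v-v@n*n)*1e3)
pre=K+n*.0175; print('to pre',(pre-t)*1e3)
E
```

```text
time_s: 12.38
tcp_pos: [0.4294, 0.1521, 0.1993]
ee_rot: [[0.941, -0.104, 0.322], [-0.096, -0.995, -0.039], [0.325, 0.006, -0.946]]
wrist_force: [-0.0, -0.3, 0.5]
gripper_width: 0.003
[0.42942767 0.1520725  0.19927587] [ 0.32220328 -0.03904731 -0.94586487] [-0.3410792  0.0362894  0.939    ] joints [ 50.  -2. -44.  25. -41.  17.]
along n 109.86403298940495 lateral [ 7.90000355 -4.41439739  3.11353986]
to pre [ 23.60344693   1.06256205 -89.84336684]
```

```bash
python3 -m jog '{"delta_pos":[[4.6,0.2,-18],[4.8,0.2,-18],[4.8,0.2,-18],[4.8,0.2,-18],[4.6,0.2,-18],[0,0,0],[0,0,0]],"rot":[[-0.1,-1.1,0],[0,0,0],[0,0,0],[0,0,0],[0,0,0],[0,0,0],[0,0,0]],"grip":[0,0,0,0,0,0,0]}'
python3 - <<'E'
from plan import *
s=r.sense(); t=s['tcp_pos']; R=s['ee_rot']; n=np.r_[-.343*x,.939]; K=np.array([.459,.1525,.093])
v=t-K; print(t,'along n',v@n*1e3,'lateral',(v-v@n*n)*1e3)
sc=cap('scene'); print('key',proj(sc,K),'tip',proj(sc,t-.0075*R[:,2]),blob(sc,'g'))
w=cap('wrist'); tp=cap('top')
a=cv2.resize(sc['frame'][200:320,260:380],(400,400),interpolation=cv2.INTER_CUBIC)
b=cv2.resize(w['frame'],(400,300));b=cv2.copyMakeBorder(b,0,100,0,0,cv2.BORDER_CONSTANT)
cv2.imwrite('pics/c7.png',np.hstack([a,b])[:,:,::-1])
E
```

```text
time_s: 12.97
tcp_pos: [0.4538, 0.1521, 0.1097]
ee_rot: [[0.934, -0.107, 0.34], [-0.098, -0.994, -0.042], [0.343, 0.006, -0.939]]
wrist_force: [-0.5, -0.2, 0.7]
gripper_width: 0.005
[0.45375811 0.15211263 0.10968363] along n 17.439771010009437 lateral [ 0.70645198 -1.02025119  0.30768492]
key [323.99479268 278.74010167] tip [327.583735   272.26215024] [([213, 105, 62, 62, 2012], [242.6, 136.0]), ([311, 329, 11, 11, 94], [315.9, 334.0]), ([297, 346, 12, 12, 100], [302.3, 351.8])]
```

View pics/c7.png

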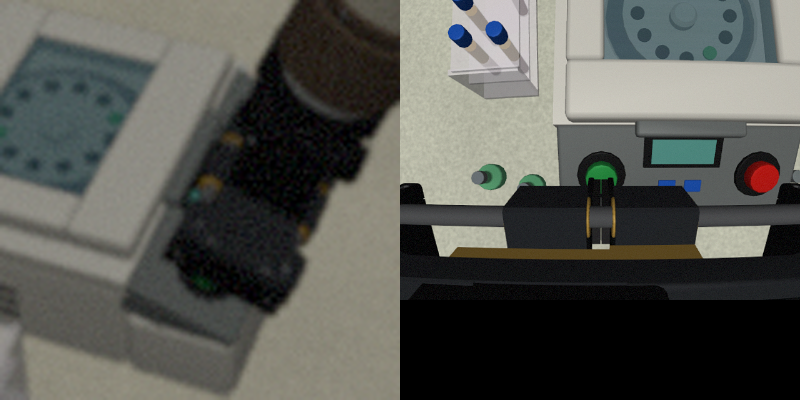

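The wrist view shows the green key centred under the fingers at column 600, and the red key well clear at (760,177). I press along the panel normal.

```bash
python3 -m jog '{"delta_pos":[[1.7,0,-4.7],[1.7,0,-4.7],[1.7,0,-4.7],[0.7,0,-1.9],[0,0,0]],"rot":[[0,0,0],[0,0,0],[0,0,0],[0,0,0],[0,0,0]],"grip":[0,0,0,0,0]}'| egrep 'tcp|force'
python3 -m jog '{"delta_pos":[[0.7,0,-1.9],[0,0,0]],"rot":[[0,0,0],[0,0,0]],"grip":[0,0]}'| egrep 'tcp|force'
python3 -m jog '{"delta_pos":[[0.7,0,-1.9],[0,0,0]],"rot":[[0,0,0],[0,0,0]],"grip":[0,0]}'| egrep 'tcp|force'
python3 -m jog '{"delta_pos":[[0.7,0,-1.9],[0,0,0]],"rot":[[0,0,0],[0,0,0]],"grip":[0,0]}'| egrep 'tcp|force'
```

```text
tcp_pos: [0.4597, 0.1536, 0.095]
wrist_force: [0.4, 0.5, -0.1]
tcp_pos: [0.4603, 0.1538, 0.0928]
wrist_force: [-0.9, -0.8, 0.0]
tcp_pos: [0.4608, 0.1536, 0.0906]
wrist_force: [-0.6, -0.4, -0.1]
tcp_pos: [0.4616, 0.1538, 0.0888]
wrist_force: [-1.1, 0.6, 1.0]
```

```bash
python3 -m jog '{"delta_pos":[[0.7,0,-1.9],[0,0,0]],"rot":[[0,0,0],[0,0,0]],"grip":[0,0]}'| egrep 'tcp|force'
python3 -m jog '{"delta_pos":[[0.7,0,-1.9],[0,0,0]],"rot":[[0,0,0],[0,0,0]],"grip":[0,0]}'| egrep 'tcp|force'
python3 -m jog '{"delta_pos":[[0.7,0,-1.9],[0,0,0]],"rot":[[0,0,0],[0,0,0]],"grip":[0,0]}'| egrep 'tcp|force'
```

```text
tcp_pos: [0.4624, 0.1537, 0.087]
wrist_force: [-1.3, 0.7, 2.7]
tcp_pos: [0.4631, 0.1536, 0.0852]
wrist_force: [-2.1, 0.1, 3.9]
tcp_pos: [0.4638, 0.1536, 0.0836]
wrist_force: [-3.8, 0.1, 5.9]
```

```bash
python3 -m jog '{"delta_pos":[[0.4,0,-1],[0,0,0],[0,0,0]],"rot":[[0,0,0],[0,0,0],[0,0,0]],"grip":[0,0,0]}'| egrep 'tcp|force'
python3 -m jog '{"delta_pos":[[0.4,0,-1],[0,0,0],[0,0,0]],"rot":[[0,0,0],[0,0,0],[0,0,0]],"grip":[0,0,0]}'| egrep 'tcp|force'
```

```text
tcp_pos: [0.4639, 0.1536, 0.0834]
wrist_force: [-10.5, -0.7, 15.8]
tcp_pos: [0.4641, 0.1536, 0.0832]
wrist_force: [-17.5, -1.3, 25.5]
```

The key is firmly at the end of its travel (steep force rise). I retract along the normal and check.

```bash
python3 -m jog '{"delta_pos":[[-1,0,2.8],[-1.7,0,4.7],[-3.4,0,9.4],[-7,0.7,18],[-10,1,28],[-10,1,28],[-10,1,28],[-20,0,20],[-20,0,0],[0,0,0]],"rot":[[0,0,0],[0,0,0],[0,0,0],[0,0,0],[0,0,0],[0,0,0],[0,0,0],[0,0,0],[0,0,0],[0,0,0]],"grip":[0,0,0,0,0,0,0,0,0,0]}'
python3 - <<'E'
from plan import *
sc=cap('scene');w=cap('wrist'); g=[blob(c,'g') for c in (sc,w)]; print(g,blob(sc,'r'),blob(w,'r'),r.sense()['wrist_force'].round(1))
a=cv2.resize(sc['frame'][150:370,190:390],(400,440),interpolation=cv2.INTER_CUBIC)
b=cv2.resize(w['frame'],(400,300));b=cv2.copyMakeBorder(b,0,140,0,0,cv2.BORDER_CONSTANT)
cv2.imwrite('pics/c8.png',np.hstack([a,b])[:,:,::-1])
E
```

```text
time_s: 15.87
tcp_pos: [0.3791, 0.1573, 0.2207]
ee_rot: [[0.934, -0.102, 0.342], [-0.096, -0.995, -0.034], [0.344, -0.001, -0.939]]
wrist_force: [-0.3, -0.7, -0.2]
gripper_width: 0.006
[[([213, 105, 63, 63, 2048], [243.0, 136.1]), ([317, 274, 13, 12, 123], [322.9, 279.6]), ([311, 329, 11, 11, 96], [316.1, 334.0]), ([297, 346, 12, 12, 101], [302.2, 351.8])], [([422, 57, 14, 13, 118], [428.6, 63.6]), ([302, 175, 33, 33, 855], [317.7, 191.2]), ([178, 195, 31, 29, 357], [195.7, 210.7]), ([519, 196, 20, 30, 231], [527.0, 212.2]), ([224, 207, 31, 29, 318], [242.1, 223.0])]] [([338, 231, 12, 12, 106], [343.3, 236.5]), ([413, 447, 94, 33, 2742], [457.1, 464.4])] [([469, 176, 35, 34, 912], [485.9, 192.6])] [-0.3  0.4 -0.2]
```

View pics/c8.png

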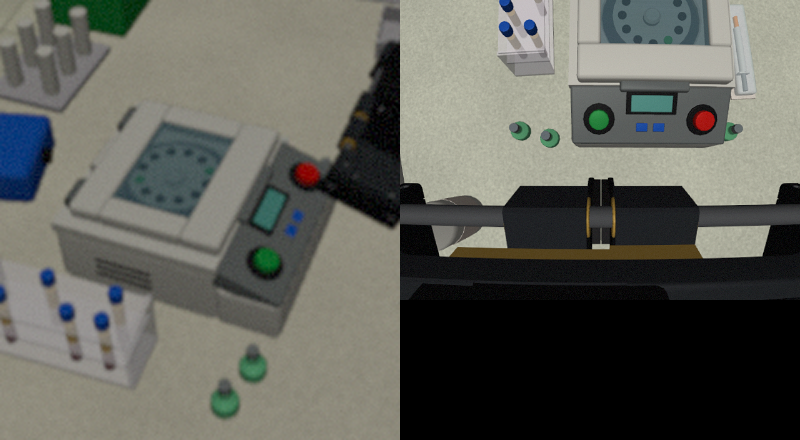

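The green key is back at (322.9,279.6) against (323.0,279.5) at the start, and the red key and the two vials the scene camera sees have not moved. The lid is flat and shut, and the arm is clear.

```bash
python3 -c "
from station import finish_job
print(finish_job())"
```

```text
the job is handed in; nothing more can be done
None
```

I lowered the lid from about 1.0 rad along its arc and pressed the front rail onto its stop. The force rose to about 20 N there. I then lifted off, pushed the green key to the end of its travel (steep rise to about 30 N), retracted and handed the job in at about 16 s.

**Last checks:**
- **Lid:** after lift-off it lay level. Its front edge measured about 264 px in the wrist view, against 267 predicted when shut and 276 at 0.05 rad.
- **Keys:** the green key is back at its starting pixel, within 0.1 px. The red key is within 0.2 px of where it was.
- **Bystanders:** the two left-hand vials are at the same pixels in the scene view. The rack, syringe pack and third vial were only checked by eye. The bottle and dish were not re-measured, but the arm did not go near them.
- **Arm:** clear of everything, with wrist force near zero.

**What disagreed:** the stated 25 mm from the tool point (TCP) to the fingertips did not match what I saw. With the gripper shut, the tips were about 7 mm behind the TCP in both the images and the contact heights. Because of this, my first closing stroke slipped off the lip at about 0.8 rad, with a contact force of about 8 N and no visible harm. I backed off, corrected the offset and finished the stroke.

The latch, key travel and closing speed were judged from force, motion and images only, as the joint values could not be read directly.

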